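# Set out the mixing cup on the scale in a fossil workshop

### The arm

A 6-joint arm with a two-finger parallel gripper is mounted at the origin on the work surface. World frame = base frame: x ahead of the robot, y to its left, z up, the work surface at z = 0. Lengths are in mm, angles in degrees, forces in N, time in s.
With the tool pointing down it reaches from about 300 to 850 mm from the base axis. Payload 4.2 kg.
Tool frame: the origin (TCP) lies on the centre line of the jaws, within the pads' length; the fingertips stand 11 mm ahead of it and the grasp point (between the pads) lies 8 mm behind it; z points along the fingers, y is the line along which they close (so a half turn about z gives the same grasp; the last joint's range is limited). The gripper opens to 91 mm and grips with 3 to 60 N. Pads are 32 mm wide; open, the fingers measure 118 mm over their backs; the gripper's body (76 mm by 178 mm) begins 60 mm behind the grasp point.
Start: joints at [71.505, 18.312, 89.639, -0, 72.044, -1.146], TCP at [171.464, 548.858, 196.576] pointing down, gripper open.
Joint ranges: [-177.97, 177.97], [-48.28, 115.42], [12.27, 149.76], [-77.06, 257.06], [2.81, 150.46], [-146.56, 146.56]. Speed limits (degrees/s): [147.25, 147.25, 180, 180, 180, 180].

### API

Orientations are given as [roll, pitch, yaw] about the fixed x, y, z axes, in that order (R = Rz(yaw) Ry(pitch) Rx(roll)).
In Python, from workcell import env, grab_frame, camera_model, models gives the robot as it stands.
- The arm moves only by the shell command python3 -m crank 'ROWS' [FORCE]. ROWS is text: rows parted by semicolons, each of 7 numbers parted by spaces: the closure, from -1 (fully open) to 1 (shut), so that 0 is half open, then the shift along the tool's x, y, z in mm, then the turn, a rotation vector about the tool's x, y, z in degrees. A call has 1 to 10 rows; each row shifts and turns the commanded pose from where the row before left it, along the tool's axes as they then stand; what a row does not reach is not made up. A row lasts 1/8 s, in which the tool goes at most 62.5 mm and 10.7 degrees, less where a joint would pass 70% of its speed; a pose out of reach is approached as far as the arm can. A call is refused whole if a number of a shift passes 62.5 or a number of a turn 10.7, either way. A call with a gripper value outside its range is refused whole. The fingers move at their own pace and stop on an object; FORCE is the grip in N (left out, the last holds). Time passes only in rows, so rows that do not move let the fingers close. It gives the time, the measured TCP pose, the force, the opening and the grip force at its end, in the units of the state.
- env.state(): the state, without advancing time (a new reading comes with each control period).
- grab_frame(name): name is "scene" or "side" or "wrist"; returns the picture (420x560x3 uint8, blue, green, red); there is no depth.
- camera_model(name): a dict with "K" (3x3 intrinsics, pixels), "k1" (the pictures are not rectified: a ray, as slopes to the right and down, at radius r is drawn at 1 + k1 r^2 times it, then the intrinsics apply), "R" (3x3) and "t" (3): a world point X has camera coordinates R X + t; the wrist camera has in their place "mount" (4x4, takes a point from camera to tool coordinates, whose origin is the TCP and whose axes are the flange's). Camera axes: x right, y down, z forward; pixel columns grow to the right and rows downward; lengths in mm; the calibration is good to about 2 mm. A picture is of the moment at which its call begins: read the wrist's pose just before it. camera_model takes no time and is no camera call.
- env.job_done(): hands the job in; it is judged then, once.
Trained networks look in the newest picture that a camera, given by its name, has taken for a name from the list of things; names that differ only in an ending like _2 or _b are one class to them, and where a whole thing is asked for, a point or a joint stands for the part that bears it (a point fixed in the world has none). Each returns a list of dicts, best first, with "p" (0 to 1); they miss things now and then, are a little off and sometimes report something else, mostly with a low value. They report only what shows in the picture. A call takes as long as a camera call.
- models.search_frame(name, camera): "point" ([x, y, z] in mm, in world coordinates, good to about 4 mm: the middle of the surface that is visible of it).
The state is a dict: "time_s": time; "qpos": joint angles; "qvel": joint speeds; "effort": joint torques, N m; "ee_pos": TCP position; "ee_rot": TCP orientation; "force": force on the tool from outside, world axes, zero at the start; "torque": the same for the moment, N m; "gripper_width": finger opening in mm; "gripper_force": force on a finger pad.
Only numpy, scipy, OpenCV 4.12 (cv2) and the standard library are available. Lean on these libraries where they do the work, as an engineer would, in place of code of your own. Each camera call takes 0.05 s, during which the arm holds its last target. There are 200 camera calls.

### The job

The blue mixing cup has dried mouth-down on the black mat. Turn it over and stand it gently, mouth up, in the middle of the scale's round steel pan, with its orange stripe facing the red window of the code reader, then let go and leave it standing there. You may lay it on the two-rail rest on the way; leave the fossils, bottles and tools where they are.

Things in the scene. Friction and masses are not known exactly. Their poses are not given: they have to be found in the camera images.
- cup: Blue rigid round cup, 90 mm tall, 59 mm across the mouth, 56 mm at the bottom, wall 3 mm, 90 g. Origin: centre of the outside of its bottom; z axis from bottom to mouth (down at the start, origin 94 mm above the bench). A 12 mm wide orange stripe runs down its +x side, from the centre of the bottom over the wall to the rim and inside.
- cup_rim (a point): Centre of the cup's mouth, 90 mm from the cup's origin along its z axis.
- mat: Black ribbed drying mat, 200 mm (x) by 150 mm (y), 4 mm thick, fixed. Origin at the centre of its underside. The cup stands near its -x end, the vertebra near its +x end.
- rest: Fixed low rest on which a round thing lies without rolling: wooden block 100 (x) by 42 (y) by 14 mm high, with two aluminium rails along x, 84 mm long, 10 mm thick, axes 15 mm either side of the middle and 18 mm above the bench. Origin: centre of the block's underside. The cup lying on it has its axis about 48 mm above the bench.
- scale: White fixed bench scale, 215 mm (x, from -75 to +140 mm) by 150 mm (y), 26 mm high. Origin under the centre of its round steel pan, which is 110 mm in diameter, top 36 mm above the bench. A black code reader block, 36 (x) by 56 mm (y), its top 90 mm above the bench, stands on the +x end, its near face 100 mm from the pan's centre.
- pan (a point): Centre of the top of the scale's pan, 36 mm above the bench.
- window (a point): Centre of the reader's red window, on the reader's face that looks towards the pan, 68 mm above the bench and 100 mm from the pan's centre.
- vertebra: Bystander on the mat: small brown fossil vertebra with two side wings, 50 mm tall, 34 mm across the foot, 40 mm over the wings. Origin at the centre of its underside.
- glue: Bystander: white glue bottle with red cap, 38 mm diameter, 105 mm tall. Origin at the centre of its underside.
- jar: Bystander: amber jar with black lid, 58 mm diameter, 65 mm tall. Origin at the centre of its underside.
- tin: Bystander: tin with green label, 60 mm diameter, 80 mm tall. Origin at the centre of its underside.
- ammonite: Bystander: flat round ammonite, 66 mm diameter, 23 mm thick. Origin at the centre of its underside.
- pen: Bystander: brass and orange engraving pen lying along its x axis, 145 mm long, 16 mm thick. Origin on its underside near its middle.
- brush: Bystander: brush lying along its x axis, 150 mm long, about 20 mm thick. Origin on its underside near its middle.

How it is judged:
By the outcome, as a careful person would: the job done as asked, in the order asked, and still so for the second after the job is handed in, with the robot touching nothing.
It also fails if it takes over 61 s, if anything falls off the work surface, if the arm or the gripper's body presses on something with over 40 N, if the wrist force passes 120 N, or if a joint passes its speed limit or range.

## Working session

There is one attempt and no reset: what is moved stays moved. The work goes in short steps, Python scripts to look and compute and a shell command to move; the robot and the scene stay as the last step left them, time stands still between calls to the robot, and variables do not carry over. Pictures are saved under pics/ and viewed, at most 10 in all, crops included, and the job is handed in when it is done.

```bash
ls; mkdir -p pics; python3 - <<'E'
from workcell import env, grab_frame, camera_model, models
import cv2,numpy as np
s=env.state();print(s['time_s'],s['ee_pos'],s['ee_rot'],s['gripper_width'])
a=grab_frame("scene");b=grab_frame("side")
for n in ["scene","side"]:
    m=camera_model(n);print(n,(-np.array(m["R"]).T@np.array(m["t"])).round())
for n in ["cup","mat","rest","scale","vertebra","glue","jar","tin","ammonite","pen","brush"]:
    for c in ["scene","side"]:
        r=models.search_frame(n,c);print(n,c,[(np.round(q["point"]).tolist(),round(q["p"],2)) for q in r[:2]])
cv2.imwrite("pics/scene0.png",a);cv2.imwrite("pics/side0.png",b)
E
```

```text
pics
0.0 [171.28879826 548.31952469 195.71307599] [-1.79896805e+02 -9.39974576e-04  1.62652701e+02] 91.05504081540487
scene [1254. -496. 1146.]
side [ 281. -844.  618.]
cup scene [([443.0, -385.0, 77.0], 0.74)]
cup side [([422.0, -403.0, 74.0], 0.74)]
mat scene [([472.0, -347.0, 6.0], 0.77)]
mat side [([465.0, -387.0, 7.0], 0.69)]
rest scene [([634.0, 20.0, 16.0], 0.94)]
rest side [([627.0, 16.0, 16.0], 0.83), ([463.0, -387.0, 5.0], 0.72)]
scale scene [([488.0, 359.0, 22.0], 0.85)]
scale side [([483.0, 353.0, 24.0], 0.85)]
vertebra scene [([521.0, -371.0, 29.0], 0.49)]
vertebra side [([505.0, -383.0, 30.0], 0.76)]
glue scene [([550.0, -178.0, 65.0], 0.59), ([381.0, -109.0, 20.0], 0.3)]
glue side [([534.0, -181.0, 52.0], 0.7)]
jar scene [([739.0, -230.0, 68.0], 0.82), ([489.0, 353.0, 22.0], 0.35)]
jar side [([715.0, -237.0, 43.0], 0.91), ([419.0, -402.0, 76.0], 0.74)]
tin scene [([739.0, 195.0, 67.0], 0.7), ([549.0, -179.0, 67.0], 0.67)]
tin side []
ammonite scene [([530.0, 164.0, 23.0], 0.7), ([414.0, 78.0, 14.0], 0.55)]
ammonite side [([521.0, 157.0, 20.0], 0.68)]
pen scene [([413.0, 81.0, 17.0], 0.54)]
pen side [([406.0, 78.0, 12.0], 0.79)]
brush scene [([383.0, -112.0, 18.0], 0.76)]
brush side [([370.0, -119.0, 16.0], 0.94)]
```

View pics/scene0.png

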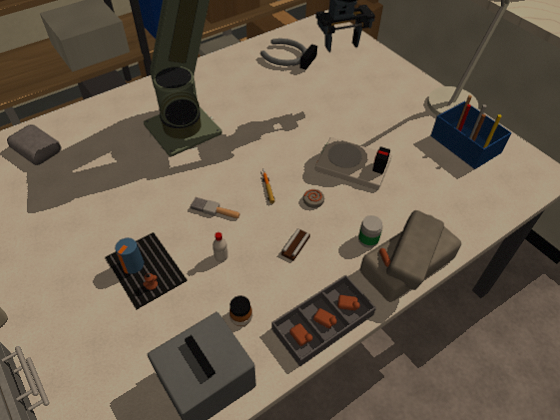

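View pics/side0.png

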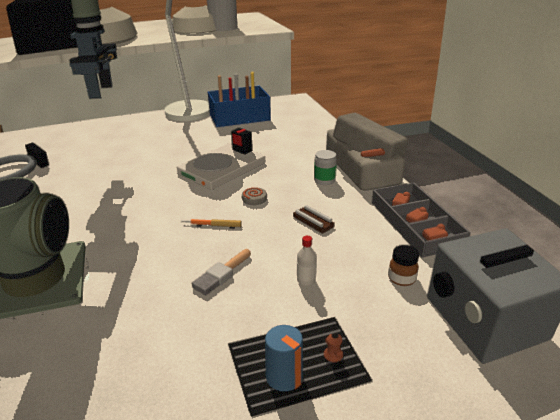

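The scene picture shows the cup at about (128,255), the scale's pan at (347,155) and the reader at (382,158). In the side picture the cup is at (284,357), with its stripe facing right and towards the camera. Next I'll take crops for precise positions.

```bash
cat > h.py <<'E'
from workcell import env, grab_frame, camera_model, models
import cv2,numpy as np
def ray(n,u,v):
    m=camera_model(n);K=np.array(m["K"])
    d=np.array([(u-K[0,2])/K[0,0],(v-K[1,2])/K[1,1]]);p=d.copy()
    for _ in range(20): p=d/(1+m["k1"]*(p@p))
    R=np.array(m["R"]);return -R.T@np.array(m["t"]),R.T@np.array([p[0],p[1],1])
def onz(n,u,v,z):
    c,d=ray(n,u,v);return c+d*(z-c[2])/d[2]
def proj(n,X):
    m=camera_model(n);K=np.array(m["K"]);c=np.array(m["R"])@np.array(X,float)+np.array(m["t"])
    p=c[:2]/c[2];p=p*(1+m["k1"]*(p@p));return K[:2,:2]@p+K[:2,2]
E
python3 - <<'E'
from h import *
a=cv2.imread("pics/scene0.png");b=cv2.imread("pics/side0.png")
def crop(i,x,y,w=80,h=60): return cv2.resize(i[y:y+h,x:x+w],(400,300),interpolation=cv2.INTER_CUBIC)
cv2.imwrite("pics/crops.png",np.vstack([np.hstack([crop(a,90,225),crop(b,245,325,w=96,h=72)]),np.hstack([crop(a,312,130),crop(b,172,123,w=96,h=72)])]))
E
```

```text
(no output)
```

View pics/crops.png

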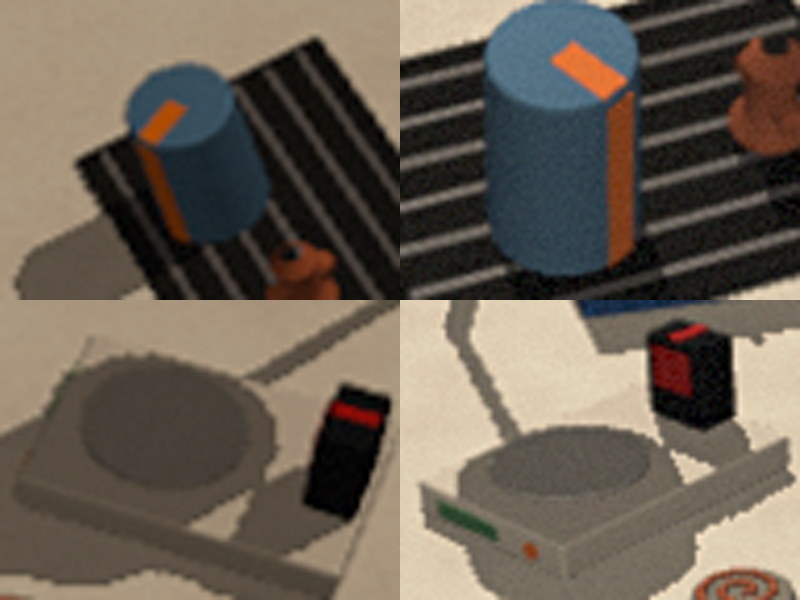

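```bash
python3 - <<'E'
from h import *
ang=lambda v:round(float(np.degrees(np.arctan2(v[1],v[0]))),1)
for n,c,e,p in [("scene",(126.2,246),(120,252.4),(344.9,155.1)),("side",(283.8,338.2),(297.1,346.1),(212.4,161.9))]:
    C=onz(n,*c,94);E=onz(n,*e,94);P=onz(n,*p,36);print(n,C.round(1),ang(E-C),np.linalg.norm(E-C).round(1),P.round(1))
W=onz("side",236.8,139.1,68);print("win",W.round(1),ang(W-onz("side",212.4,161.9,36)))
print(ang(onz("scene",379.6,185.6,26)-onz("scene",315.6,167,26)),ang(onz("side",265.6,156.6,26)-onz("side",211.6,183,26)))
print(onz("scene",383,152.4,90).round(1))
# vertebra foot, mat ridge direction
print(env.state()['qpos'])
print([x for x in dir(env) if x[0]!='_'])
E
```

```text
scene [ 429.6 -379.9   94. ] -66.0 23.6 [453.9 355.   36. ]
side [ 424.6 -385.9   94. ] -56.5 24.6 [448.9 346.3  36. ]
win [535.1 407.   68. ] 35.2
32.8 31.0
[551.1 419.1  90. ]
[ 7.15033682e+01  1.83143928e+01  8.96392538e+01 -6.93427369e-04
  7.20438992e+01 -1.14740984e+00]
['Unreachable', 'job_done', 'state']
```

```bash
python3 -m crank '-1 0 0 -40 0 -10 0;-1 0 0 -20 0 -10 0;-1 0 0 0 0 -10 0;-1 0 0 0 0 -10 0'; python3 -c "
from h import *
s=env.state();print(s['qpos'].round(2),s['ee_pos'].round(1),s['ee_rot'].round(2))"
```

```text
time_s: 1.7
ee_pos: [167.7, 550.6, 257.6]
ee_rot: [179.7, 40.2, 162.5]
force: [1.2, 0.4, -0.7]
gripper_width: 91.4
gripper_force: 0.0
[ 93.6   23.14  85.55 -37.21  88.37  27.85] [167.7 550.6 257.6] [179.73  40.25 162.52]
```

```bash
L(){ python3 -c "
from h import *
import json
s=env.state();r=[s[k].round(3).tolist() for k in('qpos','ee_pos','ee_rot')];print(r);open('log.txt','a').write(json.dumps(r)+'\n')"; }; L
python3 -m crank '-1 0 0 0 0 10 0;-1 0 0 0 0 10 0;-1 0 0 0 0 10 0;-1 0 0 0 0 10 0;-1 0 0 0 0 10 0;-1 0 0 0 0 10 0;-1 0 0 0 0 10 0;-1 0 0 0 0 10 0' >/dev/null; L
python3 -m crank '-1 0 0 -20 0 10 0;-1 0 0 0 0 10 0;-1 0 0 0 0 10 0;-1 0 0 0 0 10 0;-1 0 0 0 0 10 0;-1 0 0 0 0 0 0'; L
```

```text
[[93.603, 23.136, 85.546, -37.213, 88.367, 27.853], [167.663, 550.612, 257.581], [179.731, 40.247, 162.523]]
[[50.161, 22.927, 85.938, 36.748, 89.128, -29.091], [168.925, 550.11, 257.265], [179.786, -40.264, 162.733]]
time_s: 3.45
ee_pos: [180.8, 545.9, 268.1]
ee_rot: [-73.5, -89.6, 56.2]
force: [-0.5, -0.3, 0.5]
gripper_width: 91.1
gripper_force: 0.0
[[39.422, 42.433, 91.966, 65.492, 113.126, -49.019], [180.755, 545.922, 268.116], [-73.548, -89.551, 56.168]]
```

```bash
cat > kin.py <<'E'
import json,numpy as np
from scipy.spatial.transform import Rotation as Ro
from scipy.optimize import least_squares
D=[json.loads(l) for l in open('log.txt')]+[[[71.503,18.314,89.639,0,72.044,-1.147],[171.29,548.32,195.71],[-179.9,0,162.65]]]
def rot(q,s=(1,1,1),o=0):
    R=Ro.from_euler('ZYZYZ',[q[0],q[1]+q[2],s[0]*q[3],s[1]*q[4],s[2]*q[5]+o],degrees=True);return R
def A(q):
    c,s=np.cos,np.sin;q=np.radians(q);t=q[1]+q[2]
    r=np.array([1,s(q[1]),s(t),c(t),0]);z=np.array([0,c(q[1]),c(t),-s(t),1])
    d=rot(np.degrees(q),S,O).as_matrix()[:,2]
    return np.column_stack([np.vstack([r*c(q[0]),r*s(q[0]),z]),d])
def rerr(S,O): return max((Ro.from_euler('xyz',d[2],degrees=True).inv()*rot(d[0],S,O)).magnitude()*57.3 for d in D)
S,O=min((((a,b,c),o) for a in(1,-1) for b in(1,-1) for c in(1,-1) for o in(0,90,180,270)),key=lambda x:rerr(*x))
p,res,rk,sv=np.linalg.lstsq(np.vstack([A(d[0]) for d in D]),np.hstack([d[1] for d in D]),rcond=1e-4)
def fk(q): return A(q)@p, rot(q,S,O)
lo=np.array([-177.97,-48.28,12.27,-77.06,2.81,-146.56]);hi=np.array([177.97,115.42,149.76,257.06,150.46,146.56])
def ik(P,R,q0):
    def f(q):
        x,r=fk(q);return np.hstack([(x-P)/5,(R.inv()*r).as_rotvec()*57.3])
    s=least_squares(f,np.clip(q0,lo+.1,hi-.1),bounds=(lo,hi));return s.x,np.abs(s.fun).max()
def tool(th,up): # tool z horizontal at heading th, tool x = up*z
    d=np.array([np.cos(np.radians(th)),np.sin(np.radians(th)),0]);x=np.array([0,0,up]);return Ro.from_matrix(np.column_stack([x,np.cross(d,x),d]))
E
python3 - <<'E'
from kin import *
print(S,O,rerr(S,O),p.round(1),rk,[(A(d[0])@p-d[1]).round(1).tolist() for d in D])
C=np.array([427,-383.]);Pn=np.array([451,350.])
for dl in(-40,-25,-11.5,0,15,40,70):
    th=-42+dl;thp=-27-th
    for up in(1,-1):
        for nm,c,t,z,u in(("pick",C,th,56,up),("place",Pn,thp,74,-up)):
            R=tool(t,u);P=np.r_[c,z]+R.as_matrix()[:,2]*8
            az=np.degrees(np.arctan2(c[1],c[0]))
            b=min((ik(P,R,np.array([az,40,100,q4,60,q6])) for q4 in(-60,90,180,230) for q6 in(-90,0,90)),key=lambda r:r[1])
            print(dl,up,nm,t,b[0].round(0),round(b[1],2))
E
```

```text
Traceback (most recent call last):
  File "kin.py", line 13, in <module>
    S,O=min((((a,b,c),o) for a in(1,-1) for b in(1,-1) for c in(1,-1) for o in(0,90,180,270)),key=lambda x:rerr(*x))
        ~~~^^^^^^^^^^^^^^^^^^^^^^^^^^^^^^^^^^^^^^^^^^^^^^^^^^^^^^^^^^^^^^^^^^^^^^^^^^^^^^^^^^^^^^^^^^^^^^^^^^^^^^^^^
  File "kin.py", line 13, in <lambda>
    S,O=min((((a,b,c),o) for a in(1,-1) for b in(1,-1) for c in(1,-1) for o in(0,90,180,270)),key=lambda x:rerr(*x))
                                                                                                           ~~~~^^^^
  File "kin.py", line 12, in rerr
    def rerr(S,O): return max((Ro.from_euler('xyz',d[2],degrees=True).inv()*rot(d[0],S,O)).magnitude()*57.3 for d in D)
                          ~~~^^^^^^^^^^^^^^^^^^^^^^^^^^^^^^^^^^^^^^^^^^^^^^^^^^^^^^^^^^^^^^^^^^^^^^^^^^^^^^^^^^^^^^^^^^
  File "kin.py", line 12, in <genexpr>
    def rerr(S,O): return max((Ro.from_euler('xyz',d[2],degrees=True).inv()*rot(d[0],S,O)).magnitude()*57.3 for d in D)
                                                                            ~~~^^^^^^^^^^
  File "kin.py", line 6, in rot
    R=Ro.from_euler('ZYZYZ',[q[0],q[1]+q[2],s[0]*q[3],s[1]*q[4],s[2]*q[5]+o],degrees=True);return R
  File "scipy/spatial/transform/_rotation.pyx", line 1413, in scipy.spatial.transform._rotation.Rotation.from_euler
ValueError: Expected axis specification to be a non-empty string of upto 3 characters, got ZYZYZ
```

```bash
sed -i "s/^    R=Ro.from_euler.*/    return Ro.from_euler('ZYZ',[q[0],q[1]+q[2],s[0]*q[3]],degrees=True)*Ro.from_euler('YZ',[s[1]*q[4],s[2]*q[5]+o],degrees=True)/" kin.py
cat > t.py <<'E'
from kin import *
print(S,O,rerr(S,O),p.round(1),rk,[(A(d[0])@p-d[1]).round(1).tolist() for d in D])
C=np.array([427,-383.]);Pn=np.array([451,350.])
for dl in(-40,-25,-11.5,0,15,40,70):
    th=-42+dl;thp=-27-th
    for up in(1,-1):
        for nm,c,t,z,u in(("pick",C,th,56,up),("place",Pn,thp,74,-up)):
            R=tool(t,u);P=np.r_[c,z]+R.as_matrix()[:,2]*8
            az=np.degrees(np.arctan2(c[1],c[0]))
            b=min((ik(P,R,np.array([az,40,100,q4,60,q6])) for q4 in(-60,90,180,230) for q6 in(-90,0,90)),key=lambda r:r[1])
            print(dl,up,nm,t,b[0].round(0),round(b[1],2))
E
python3 t.py
```

```text
(1, 1, 1) 90 0.10300700347098514 [-12.5 621.4 423.8  37.6 132.1 359.8] 6 [[15.5, 1.1, -0.1], [5.6, -4.9, -0.0], [3.7, -4.5, 0.0], [10.9, -3.6, 0.1]]
-40 1 pick -82 [ -5.  58. 135. 257.  93. -77.] 0.04
-40 1 place 55 [ 12.  65. 150. 129. 114.  63.] 2.34
-40 -1 pick -82 [ -5.  58. 135. 257.  93. 103.] 0.04
-40 -1 place 55 [  12.   65.  150.  129.  114. -117.] 2.34
-25 1 pick -67 [-12.  65. 147. 240. 107. -63.] 0.0
-25 1 place 40 [ 31.  73. 150. 164. 137.  79.] 7.34
-25 -1 pick -67 [-12.  65. 147. 240. 107. 117.] 0.0
-25 -1 place 40 [  31.   73.  150.  164.  137. -101.] 7.34
-11.5 1 pick -53.5 [-21.  71. 150. 224. 124. -63.] 3.77
-11.5 1 place 26.5 [ 60.  68. 150. 224. 121. 115.] 4.42
-11.5 -1 pick -53.5 [-21.  71. 150. 224. 124. 117.] 3.77
-11.5 -1 place 26.5 [ 60.  68. 150. 224. 121. -65.] 4.42
0 1 pick -42 [-42.  77. 150. 181. 141. -89.] 5.36
0 1 place 15 [ 67.  63. 149. 237. 110. 117.] 0.0
0 -1 pick -42 [-42.  77. 150. 181. 141.  91.] 5.36
0 -1 place 15 [ 67.  63. 149. 237. 110. -63.] 0.0
15 1 pick -27 [ -65.   70.  150.  132.  120. -118.] 2.41
15 1 place 0 [ 74.  56. 138. 255.  94. 104.] 0.0
15 -1 pick -27 [-65.  70. 150. 132. 120.  62.] 2.41
15 -1 place 0 [ 74.  56. 138. 255.  94. -76.] 0.0
40 1 pick -2 [ -78.   58.  136.  103.   93. -103.] 0.0
40 1 place -25 [ 76.  54. 116. -77.  92.  80.] 2.39
40 -1 pick -2 [-78.  58. 136. 103.  93.  77.] 0.0
40 -1 place -25 [  76.   54.  116.  -77.   92. -100.] 2.39
70 1 pick 28 [-78.  56. 111.  74.  93. -78.] 0.0
70 1 place -55 [ 69.  58.  93. -60. 106.  65.] 0.0
70 -1 pick 28 [-78.  56. 111.  74.  93. 102.] 0.0
70 -1 place -55 [  69.   58.   93.  -60.  106. -115.] 0.0
```

```bash
python3 - <<'E'
s=open('kin.py').read()
s=s.replace("    d=rot(np.degrees(q),S,O).as_matrix()[:,2]\n    return np.column_stack([np.vstack([r*c(q[0]),r*s(q[0]),z]),d])",
"    M=rot(np.degrees(q),S,O).as_matrix()\n    return np.column_stack([np.vstack([r*c(q[0]),r*s(q[0]),z]),M])")
open('kin.py','w').write(s)
E
cat > t2.py <<'E'
from kin import *
from h import onz
print(p.round(1),rk,[(A(d[0])@p-d[1]).round(1).tolist() for d in D])
for u,v in((262,55),(285,65),(315,50),(430,105),(445,110)): print(u,v,onz("scene",u,v,5).round(0)[:2])
C=np.array([427,-383.]);Pn=np.array([451,350.])
for dl in(50,60,70):
    th=-42+dl;thp=-27-th
    for up in(1,-1):
        for nm,c,t,z,u in(("pick",C,th,56,up),("place",Pn,thp,74,-up)):
            R=tool(t,u);P=np.r_[c,z]+R.as_matrix()[:,2]*8
            az=np.degrees(np.arctan2(c[1],c[0]))
            b=min((ik(P,R,np.array([az,40,100,q4,60,q6])) for q4 in(-60,90) for q6 in(-90,0,90)),key=lambda r:r[1])
            print(dl,up,nm,t,b[0].round(0),round(b[1],2),(P-R.as_matrix()[:,2]*p[-1]).round())
E
python3 t2.py
```

```text
[-17.8 524.6 393.   -3.3 144.7   8.6  54.2 325.7] 8 [[8.1, 2.0, -7.2], [-1.2, -3.2, 3.8], [3.0, -3.6, 0.0], [2.3, 1.0, 3.3]]
262 55 [-205.  478.]
285 65 [-96. 514.]
315 50 [-112.  679.]
430 105 [409. 810.]
445 110 [460. 834.]
50 1 pick 8 [-74.  56. 129.  98.  91. -95.] 0.0 [ 112. -427.   56.]
50 1 place -35 [ 72.  53. 111. -74.  95.  75.] 0.0 [191. 532.  74.]
50 -1 pick 8 [-76.  55. 113.  96.  89. 102.] 0.0 [ 112. -427.   56.]
50 -1 place -35 [  69.   59.   93.  -77.   96. -117.] 0.43 [191. 532.  74.]
60 1 pick 18 [-76.  56. 121.  86.  90. -87.] 0.0 [ 125. -481.   56.]
60 1 place -45 [ 71.  55. 102. -66. 100.  69.] 0.0 [226. 575.  74.]
60 -1 pick 18 [-75.  56. 104.  87.  91. 109.] 0.0 [ 125. -481.   56.]
60 -1 place -45 [  67.   62.   84.  -72.  102. -122.] 0.0 [226. 575.  74.]
70 1 pick 28 [-76.  57. 112.  76.  93. -79.] 0.0 [ 147. -532.   56.]
70 1 place -55 [ 69.  58.  93. -60. 106.  65.] 0.0 [269. 610.  74.]
70 -1 pick 28 [-73.  59.  95.  80.  95. 115.] 0.0 [ 147. -532.   56.]
70 -1 place -55 [  64.   65.   75.  -67.  108. -126.] 0.0 [269. 610.  74.]
```

```bash
cat > plan.py <<'E'
from h import *
from kin import Ro,tool
from scipy.spatial.transform import Slerp
def cur():
    s=env.state();return np.array(s['ee_pos']),Ro.from_euler('xyz',s['ee_rot'],degrees=True)
def rows(P1,R1,n,g,cyl=False,start=None,nd=0):
    P,R=start or cur();P0=P.copy();P1=np.array(P1,float);S=Slerp([0,1],Ro.concatenate([R,R1]));out=[]
    a0,a1=np.arctan2(P0[1],P0[0]),np.arctan2(P1[1],P1[0]);r0,r1=np.hypot(*P0[:2]),np.hypot(*P1[:2])
    for k in range(1,n+1):
        t=k/n;T=P0+(P1-P0)*t
        if cyl: a=a0+(a1-a0)*t;r=r0+(r1-r0)*t;T=np.array([r*np.cos(a),r*np.sin(a),T[2]])
        sh=R.inv().apply(T-P).round(nd);tu=np.degrees((R.inv()*S(t)).as_rotvec()).round(1 if k==n else nd)
        if np.abs(sh).max()>62.5 or np.abs(tu).max()>10.7: print("TOO BIG")
        out.append(' '.join(f'{v:g}' for v in [g,*(sh+0),*(tu+0)]));P=P+R.apply(sh);R=R*Ro.from_rotvec(tu,degrees=True)
    for i in range(0,n,10): print(';'.join(out[i:i+10]))
    return P,R
E
python3 - <<'E'
from plan import *
P,R=cur();print(R.as_matrix().round(2).tolist())
E
```

```text
[[0.0, 0.3, -0.95], [0.01, 0.95, 0.3], [1.0, -0.01, 0.0]]
```

```bash
python3 - <<'E'
from plan import *
d=np.array([np.cos(np.radians(18)),np.sin(np.radians(18)),0])
rows(np.r_[427,-383,200]-d*125,tool(18,1),24,-1,cyl=True)
E
```

```text
-1 -3 -5 -52 -6 0 0;-1 -3 -5 -52 -6 0 0;-1 -2 -4 -52 -6 0 0;-1 -3 -3 -52 -6 0 0;-1 -3 -3 -51 -6 0 0;-1 -3 -2 -52 -6 0 0;-1 -3 -1 -51 -6 0 0;-1 -3 -1 -51 -6 0 0;-1 -3 0 -51 -6 0 0;-1 -3 1 -50 -6 0 0
-1 -3 2 -51 -6 0 0;-1 -3 2 -50 -6 0 0;-1 -4 3 -50 -6 0 0;-1 -3 3 -49 -6 0 0;-1 -3 4 -50 -6 0 0;-1 -3 5 -49 -6 0 0;-1 -3 5 -49 -6 0 0;-1 -4 6 -49 -6 0 0;-1 -3 7 -48 -6 0 0;-1 -3 7 -48 -7 0 0
-1 -3 8 -48 -6 0 0;-1 -3 9 -47 -6 0 0;-1 -4 10 -47 -6 0 0;-1 -3 11 -47 -5.6 0.4 0.3
```

```bash
python3 -m crank '-1 -3 -5 -52 -6 0 0;-1 -3 -5 -52 -6 0 0;-1 -2 -4 -52 -6 0 0;-1 -3 -3 -52 -6 0 0;-1 -3 -3 -51 -6 0 0;-1 -3 -2 -52 -6 0 0;-1 -3 -1 -51 -6 0 0;-1 -3 -1 -51 -6 0 0;-1 -3 0 -51 -6 0 0;-1 -3 1 -50 -6 0 0'
python3 -m crank '-1 -3 2 -51 -6 0 0;-1 -3 2 -50 -6 0 0;-1 -4 3 -50 -6 0 0;-1 -3 3 -49 -6 0 0;-1 -3 4 -50 -6 0 0;-1 -3 5 -49 -6 0 0;-1 -3 5 -49 -6 0 0;-1 -4 6 -49 -6 0 0;-1 -3 7 -48 -6 0 0;-1 -3 7 -48 -7 0 0' >/dev/null
python3 -m crank '-1 -3 8 -48 -6 0 0;-1 -3 9 -47 -6 0 0;-1 -4 10 -47 -6 0 0;-1 -3 11 -47 -5.6 0.4 0.3;-1 0 0 0 0 0 0;-1 0 0 0 0 0 0'
python3 - <<'E'
from h import *
s=env.state();print(s['qpos'].round(1),s['ee_pos'],s['ee_rot'])
np.save("wpose",np.r_[s['ee_pos'],s['ee_rot']])
a=grab_frame("wrist");cv2.imwrite("pics/w1.png",a)
for n in("cup","vertebra"):print(n,[(np.round(q["point"]),q["p"]) for q in models.search_frame(n,"wrist")])
m=camera_model("wrist");print(m)
E
```

```text
time_s: 4.7
ee_pos: [522.6, 182.7, 244.0]
ee_rot: [134.7, -89.6, 147.7]
force: [-0.3, -0.4, -0.7]
gripper_width: 91.1
gripper_force: 0.0
time_s: 6.7
ee_pos: [308.7, -421.7, 198.4]
ee_rot: [-26.3, -89.7, -135.6]
force: [-0.0, -0.9, -0.2]
gripper_width: 91.4
gripper_force: 0.0
[-94.1  40.8 115.4  69.6  99.  -67.6] [ 308.72367401 -421.66544142  198.40905134] [ -26.28897209  -89.71784778 -135.59078341]
cup [(array([ 406., -387.,   96.]), 0.89), (array([ 506., -301.,    5.]), 0.4)]
vertebra []
{'K': array([[311.70642898,   0.        , 280.636027  ],
       [  0.        , 311.70642898, 208.82797938],
       [  0.        ,   0.        ,   1.        ]]), 'k1': -0.027697632371356952, 'mount': array([[-4.07938560e-04, -9.71086654e-01, -2.38726922e-01,
         6.69203532e+01],
       [ 9.99999800e-01, -2.80823214e-04, -5.66483249e-04,
         5.45677513e-01],
       [ 4.83064261e-04, -2.38727106e-01,  9.71086575e-01,
        -1.89537512e+02],
       [ 0.00000000e+00,  0.00000000e+00,  0.00000000e+00,
         1.00000000e+00]])}
```

View pics/w1.png

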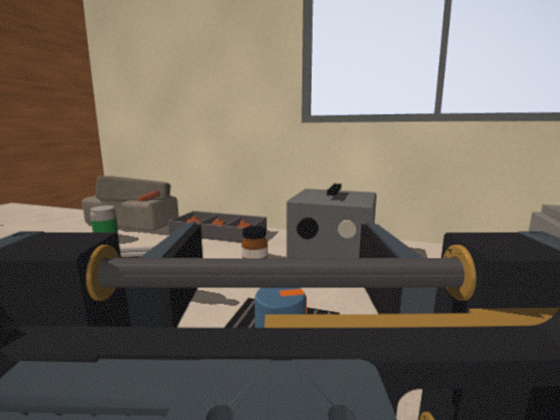

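The wrist view shows the cup centred between the fingers: its disc spans columns 255 to 307, and the fingers' middle is about 280. I'll descend, then advance.

```bash
python3 -m crank '-1 -45 0 0 0 0 0;-1 -45 0 0 0 0 0;-1 -30 0 0 0 0 0;-1 -22 0 0 0 0 0;-1 0 0 0 0 0 0;-1 0 0 0 0 0 0'
python3 - <<'E'
from plan import *
s=env.state();P,R=cur();print(P,R.as_matrix().round(3).tolist(),s['qpos'].round(1))
print("cup in tool",R.inv().apply(np.array([427,-383,56])-P).round(1))
a=grab_frame("wrist");cv2.imwrite("pics/w2.png",a)
print([(R.inv().apply(np.array(q["point"])-P).round(1),q["p"]) for q in models.search_frame("cup","wrist")])
E
```

```text
time_s: 7.6
ee_pos: [309.6, -420.3, 56.3]
ee_rot: [-34.9, -89.5, -127.0]
force: [-0.3, -0.2, 0.5]
gripper_width: 91.2
gripper_force: 0.0
[ 309.60513687 -420.27327523   56.26289256] [[-0.005, 0.311, 0.95], [-0.007, -0.95, 0.311], [1.0, -0.005, 0.007]] [-94.   56.2 115.   68.1  93.7 -81.5]
cup in tool [ -1.1   1.1 123.2]
[(array([-5.5,  3.5, 93.4]), 0.84)]
```

View pics/w2.png

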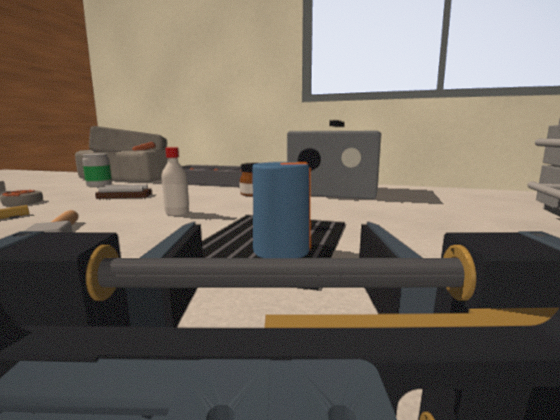

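The cup spans columns 253 to 311, so it is still centred, about 123 mm ahead. I'll advance and close.

```bash
python3 -m crank '-1 0 1 45 0 0 0;-1 0 0 45 0 0 0;-1 0 0 26 0 0 0;-1 0 0 15 0 0 0;-1 0 0 0 0 0 0;-1 0 0 0 0 0 0'
python3 -m crank '0 0 0 0 0 0 0;0.2 0 0 0 0 0 0;0.3 0 0 0 0 0 0;0.5 0 0 0 0 0 0;1 0 0 0 0 0 0;1 0 0 0 0 0 0;1 0 0 0 0 0 0;1 0 0 0 0 0 0' 15
```

```text
time_s: 8.45
ee_pos: [433.4, -381.6, 56.6]
ee_rot: [-35.9, -89.5, -126.1]
force: [-0.9, 1.0, -0.6]
gripper_width: 91.5
gripper_force: 0.0
time_s: 9.45
ee_pos: [433.9, -380.8, 56.4]
ee_rot: [-40.5, -89.5, -121.5]
force: [-0.7, 0.1, -0.9]
gripper_width: 52.8
gripper_force: 14.2
```

```bash
python3 - <<'E'
from plan import *
s=env.state();print(s['gripper_width'],s['gripper_force'])
P,R=cur()
b=grab_frame("side");w=grab_frame("wrist")
A=cv2.resize(b[270:420,200:400],(640,480));cv2.imwrite("pics/g.png",np.hstack([cv2.resize(b[300:420,220:380],(400,300)),cv2.resize(w,(400,300))]))
g=P-8*R.as_matrix()[:,2];print("grasp pt",g.round(1),"px",proj("side",g))
E
```

```text
52.82082779146625 14.173276699148118
grasp pt [ 426.3 -383.3   56.3] px [284.53033842 353.71218578]
```

View pics/g.png

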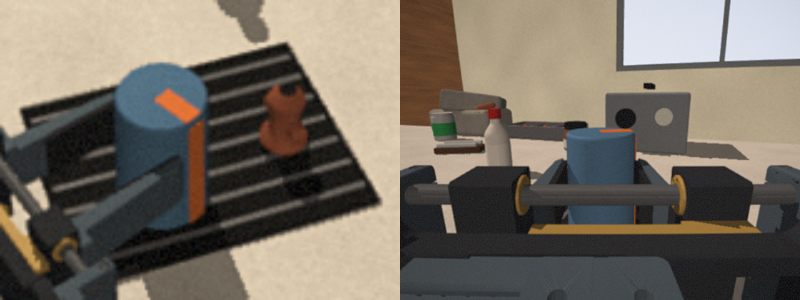

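The fingertips sit past the cup's axis, so the grasp looks sound. I'll lift it straight up and turn the tool down.

```bash
python3 -m crank '1 10 0 0 0 0 0;1 30 0 0 0 0 0;1 50 0 0 0 0 0;1 55 0 0 0 0 0;1 55 0 0 0 0 0;1 40 0 0 0 0 0;1 0 0 0 0 0 0' 20
python3 -m crank '1 0 0 0 0 -10 0;1 0 0 0 0 -10 0;1 0 0 0 0 -10 0;1 0 0 0 0 -10 0;1 0 0 0 0 -10 0;1 0 0 0 0 -10 0;1 0 0 0 0 -10 0;1 0 0 0 0 -10 0;1 0 0 0 0 -10 0;1 0 0 0 0 0 0'
python3 - <<'E'
from plan import *
P,R=cur();print(env.state()['qpos'].round(1),R.as_matrix().round(2).tolist())
h=lambda a:np.array([np.cos(np.radians(a)),np.sin(np.radians(a)),0])
R1=Ro.from_matrix(np.column_stack([h(135),h(45),[0,0,-1]]))
# pre-place: TCP above pan, grasp at pan centre
g=np.array([451,350,0])+8*h(-45);print(g)
rows([g[0],g[1],300],R1,17,1,cyl=True)
E
```

```text
time_s: 10.42
ee_pos: [432.7, -382.1, 299.6]
ee_rot: [13.2, -89.6, -175.1]
force: [0.2, 0.8, -1.7]
gripper_width: 52.5
gripper_force: 18.8
time_s: 11.68
ee_pos: [435.0, -380.8, 294.3]
ee_rot: [-179.5, -0.3, 18.4]
force: [-0.8, 1.1, 0.2]
gripper_width: 52.7
gripper_force: 18.7
[-42.7  16.4  78.6   0.5  85.4  28.9] [[0.95, 0.32, 0.0], [0.32, -0.95, 0.01], [0.01, -0.01, -1.0]]
[456.65685425 344.34314575   0.        ]
1 39 -25 0 0 0 -7;1 40 -24 0 0 0 -7;1 41 -22 0 0 0 -7;1 41 -21 0 0 0 -6;1 42 -19 1 0 0 -7;1 43 -17 0 0 0 -7;1 44 -16 0 0 0 -7;1 44 -14 0 0 0 -7;1 44 -12 0 0 0 -7;1 45 -10 0 0 0 -7
1 46 -8 1 0 0 -6;1 45 -7 0 0 0 -7;1 46 -5 0 0 0 -7;1 46 -3 0 0 0 -7;1 46 -2 0 0 0 -7;1 46 1 0 0 0 -7;1 46 2 0 0.5 -0.4 -6.6
```

```bash
python3 -m crank '1 39 -25 0 0 0 -7;1 40 -24 0 0 0 -7;1 41 -22 0 0 0 -7;1 41 -21 0 0 0 -6;1 42 -19 1 0 0 -7;1 43 -17 0 0 0 -7;1 44 -16 0 0 0 -7;1 44 -14 0 0 0 -7;1 44 -12 0 0 0 -7;1 45 -10 0 0 0 -7' >/dev/null
python3 -m crank '1 46 -8 1 0 0 -6;1 45 -7 0 0 0 -7;1 46 -5 0 0 0 -7;1 46 -3 0 0 0 -7;1 46 -2 0 0 0 -7;1 46 1 0 0 0 -7;1 46 2 0 0.5 -0.4 -6.6;1 0 0 0 0 0 0'
python3 -m crank '1 0 0 0 0 -10 0;1 0 0 0 0 -10 0;1 0 0 0 0 -10 0;1 0 0 0 0 -10 0;1 0 0 0 0 -10 0;1 0 0 0 0 -10 0;1 0 0 0 0 -10 0;1 0 0 0 0 -10 0;1 0 0 0 0 -10 0;1 0 0 0 0 0 0'
python3 - <<'E'
from plan import *
P,R=cur();print(env.state()['qpos'].round(1),R.as_matrix().round(3).tolist())
a=grab_frame("scene");b=grab_frame("side")
u=proj("scene",P).astype(int);v=proj("side",P).astype(int);print(u,v)
def cr(i,c,w=120,h=90): x=min(max(c[0]-w//2,0),560-w);y=min(max(c[1]-h//2,0),420-h);print(x,y);return cv2.resize(i[y:y+h,x:x+w],(400,300),interpolation=cv2.INTER_CUBIC)
cv2.imwrite("pics/held.png",np.hstack([cr(a,u+[0,20]),cr(b,v+[0,20])]))
E
```

```text
time_s: 13.92
ee_pos: [455.9, 343.1, 298.6]
ee_rot: [-179.8, 0.1, 134.8]
force: [0.8, -0.2, -0.8]
gripper_width: 52.8
gripper_force: 18.7
time_s: 15.18
ee_pos: [458.6, 340.6, 296.1]
ee_rot: [-64.1, 89.3, -109.6]
force: [-0.1, 0.2, -0.4]
gripper_width: 52.5
gripper_force: 18.8
[ 69.3  37.2  98.9 -71.8 107.2  48.1] [[-0.004, 0.713, 0.701], [-0.012, 0.701, -0.713], [-1.0, -0.011, 0.005]]
[352  91] [208  70]
292 66
148 45
```

View pics/held.png

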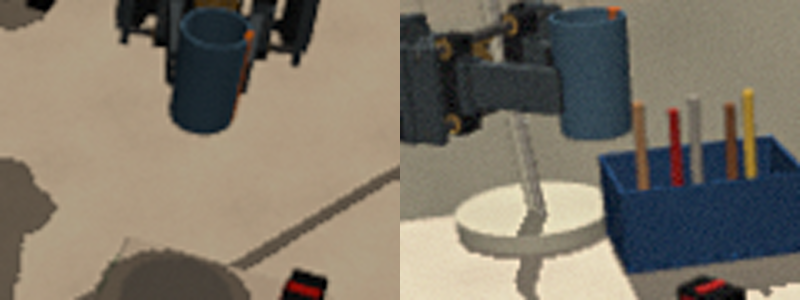

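The cup is now held mouth up. The stripe shows at (248,35) in the scene crop and (614,13) in the side crop. Next I'll triangulate the rim and stripe.

```bash
cat >> h.py <<'E'
def tri(a,b):
    c1,d1=ray("scene",*a);c2,d2=ray("side",*b);M=np.column_stack([d1,-d2]);t=np.linalg.lstsq(M,c2-c1,rcond=None)[0]
    p,q=c1+t[0]*d1,c2+t[1]*d2;return (p+q)/2,np.linalg.norm(p-q)
E
python3 - <<'E'
from plan import *
P,R=cur();Rm=R.as_matrix();g=P-8*Rm[:,2];print("grasp",g.round(1))
c,e=tri((356.7,74.4),(204.9,50.4));s,e2=tri((366.4,76.5),(212.2,48.9));print("rim",c.round(1),e,"stripe",s.round(1),e2)
for n,a,b in(("scene",(356.7,74.4),(366.4,76.5)),("side",(204.9,50.4),(212.2,48.9))):
    z=348;C=onz(n,*a,z);E=onz(n,*b,z);v=E-C;print(n,C.round(1),np.degrees(np.arctan2(v[1],v[0])),np.linalg.norm(v))
print("pan",tri((344.9,155.1),(212.4,161.9)))
E
```

```text
grasp [453.1 347.  299.9]
rim [455.  348.5 346.3] 1.1347522085680601 stripe [476.2 365.4 344.8] 1.8395823988164122
scene [455.9 347.4 348. ] 35.17672755824026 27.166563122250285
side [453.9 339.1 348. ] 23.8687769835844 21.86545328131033
pan (array([450.38340092, 358.86136654,  30.32696968]), np.float64(1.0068656115893784))
```

```bash
python3 -m crank '1 20 2.5 -6.4 0 0.85 0.85;1 45 0 0 0 0 0;1 50 0 0 0 0 0;1 45 0 0 0 0 0;1 30 0 0 0 0 0;1 0 0 0 0 0 0;1 0 0 0 0 0 0'
python3 - <<'E'
from plan import *
P,R=cur();print(P.round(1),env.state()['qpos'].round(1),R.as_matrix().round(3).tolist())
a=grab_frame("scene");b=grab_frame("side")
def cr(i,x,y,w,h): return cv2.resize(i[y:y+h,x:x+w],(400,300),interpolation=cv2.INTER_CUBIC)
cv2.imwrite("pics/low.png",np.hstack([cr(a,312,118,80,60),cr(b,172,110,96,72)]))
E
```

```text
time_s: 16.15
ee_pos: [456.3, 351.9, 112.1]
ee_rot: [123.3, 88.7, 77.9]
force: [-0.2, 0.5, -0.9]
gripper_width: 52.8
gripper_force: 18.8
[456.3 351.9 112.1] [ 69.9  52.7 100.2 -66.9 100.6  66.3] [[0.005, 0.712, 0.702], [0.021, 0.702, -0.712], [-1.0, 0.018, -0.012]]
```

View pics/low.png

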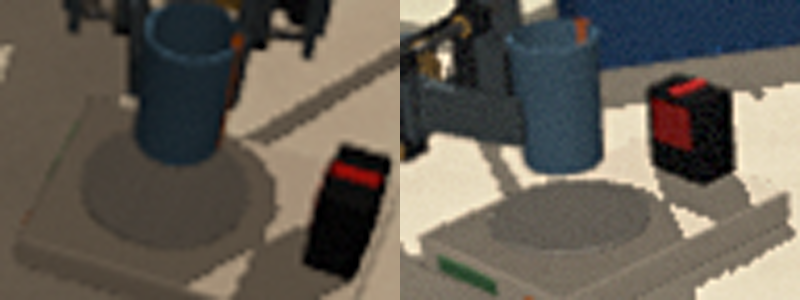

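```bash
python3 - <<'E'
from plan import *
P,R=cur();print(P.round(1),R.as_matrix().round(3).tolist())
g=P-8*R.as_matrix()[:,2]
for n,(x0,y0,s) in(("scene",(312,118,5)),("side",(172,110,400/96))):
    off=0 if n=="scene" else 400
    for z in(g[2]-38,g[2]+52):
        T=np.linspace(0,2*np.pi,60);r=28 if z<g[2] else 29.5
        q=np.array([proj(n,[g[0]+r*np.cos(t),g[1]+r*np.sin(t),z]) for t in T]);q=(q-[x0,y0])*s
        print(n,round(z),"x",q[:,0].min().round()+off,q[:,0].max().round()+off,"y",q[:,1].min().round(),q[:,1].max().round())
    T=np.linspace(0,2*np.pi,60);q=np.array([proj(n,[451+55*np.cos(t),354+55*np.sin(t),36]) for t in T]);q=(q-[x0,y0])*s
    print("pan",q[:,0].min().round()+off,q[:,0].max().round()+off,"y",q[:,1].min().round(),q[:,1].max().round())
E
```

```text
[456.  351.9 112. ] [[0.004, 0.712, 0.702], [0.021, 0.702, -0.712], [-1.0, 0.018, -0.012]]
scene 74 x 127.0 215.0 y 108.0 168.0
scene 164 x 140.0 237.0 y -3.0 61.0
pan 76.0 245.0 y 125.0 244.0
side 74 x 521.0 605.0 y 141.0 176.0
side 164 x 505.0 597.0 y 15.0 48.0
pan 488.0 650.0 y 177.0 248.0
```

Compared with the projected cup and pan, the cup is upright to about 1° and 4–5 mm off centre. I'll correct that and lower gently.

```bash
python3 -m crank '1 8 -3.9 2.5 0 -0.4 -0.4;1 10 0 0 0 0 0;1 8 0 0 0 0 0;1 5 0 0 0 0 0;1 0 0 0 0 0 0;1 0 0 0 0 0 0'
python3 -m crank '1 2 0 0 0 0 0;1 1 0 0 0 0 0;1 1 0 0 0 0 0;1 0 0 0 0 0 0'
```

```text
time_s: 17.0
ee_pos: [454.8, 347.5, 78.9]
ee_rot: [113.1, 89.5, 67.8]
force: [-0.1, 1.0, -0.6]
gripper_width: 53.0
gripper_force: 18.8
time_s: 17.5
ee_pos: [454.7, 347.5, 74.8]
ee_rot: [115.0, 89.5, 69.6]
force: [-0.6, 0.0, -1.0]
gripper_width: 52.3
gripper_force: 18.8
```

```bash
python3 -m crank '1 1 0 0 0 0 0;1 0 0 0 0 0 0;1 0 0 0 0 0 0'|grep -A0 -E 'pos|force'; python3 -m crank '1 1 0 0 0 0 0;1 0 0 0 0 0 0;1 0 0 0 0 0 0'|grep -E 'pos|force'
python3 - <<'E'
from plan import *
a=grab_frame("scene");b=grab_frame("side")
def cr(i,x,y,w,h): return cv2.resize(i[y:y+h,x:x+w],(400,300),interpolation=cv2.INTER_CUBIC)
cv2.imwrite("pics/low2.png",np.hstack([cr(a,312,118,80,60),cr(b,172,110,96,72)]))
E
```

```text
ee_pos: [454.8, 347.5, 74.0]
--
force: [0.1, 0.5, 0.0]
--
gripper_force: 18.8
ee_pos: [454.8, 347.5, 73.9]
force: [-0.7, 1.1, 5.1]
gripper_force: 18.9
```

View pics/low2.png

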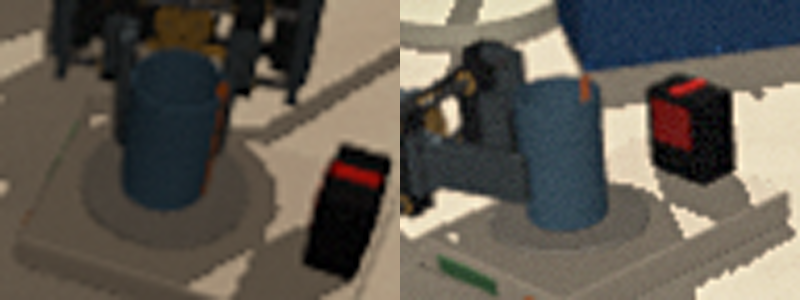

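Contact with the pan registers at 5 N. I'll check the centring by silhouette before letting go.

```bash
python3 - <<'E'
from plan import *
from scipy.optimize import minimize
T=np.linspace(0,2*np.pi,48)
def sil(n,x,y):
    q=np.array([proj(n,[x+r*np.cos(t),y+r*np.sin(t),z]) for t in T for r,z in((28,36),(29.5,126))]);S=8
    m=np.zeros((420*4,560*4),np.uint8);cv2.fillConvexPoly(m,cv2.convexHull((q*4+1.5).round().astype(np.int32)),255);return cv2.resize(m,(560,420),interpolation=cv2.INTER_AREA)/255.
P,R=cur();g=P-8*R.as_matrix()[:,2];print("g",g.round(1))
for n in("scene","side"):
    a=grab_frame(n);c=proj(n,[g[0],g[1],80])
    h=cv2.cvtColor(a,cv2.COLOR_BGR2HSV);m=((h[...,0]>95)&(h[...,0]<116)&(h[...,1]>90))|((h[...,0]<16)&(h[...,1]>110))
    w=np.zeros_like(m);w[int(c[1])-32:int(c[1])+32,int(c[0])-17:int(c[0])+17]=1
    m=(m&w).astype(np.uint8);k,l,st,_=cv2.connectedComponentsWithStats(m);m=(l==1+st[1:,4].argmax());m=cv2.morphologyEx(m.astype(np.uint8),cv2.MORPH_CLOSE,np.ones((5,5)))
    f=lambda v:np.abs(sil(n,*v)-m)[w>0].sum()
    r=minimize(f,g[:2],method="Nelder-Mead",options=dict(initial_simplex=[g[:2],g[:2]+[8,0],g[:2]+[0,8]],xatol=.2));print(n,r.x.round(1),r.fun,m.sum())
    # pan: dark disc in the first picture against the scale, same camera
    b=cv2.imread(f"pics/{n}0.png");b=cv2.GaussianBlur(cv2.cvtColor(b,cv2.COLOR_BGR2GRAY),(3,3),0).astype(float)
    gx,gy=cv2.Sobel(b,6,1,0),cv2.Sobel(b,6,0,1)
    T2=np.linspace(0,2*np.pi,180)
    def e(v):
        s=0
        for rr,sg in((55,1),):
            q=np.array([proj(n,[v[0]+rr*np.cos(t),v[1]+rr*np.sin(t),36]) for t in T2]).astype(np.float32);o=q-q.mean(0);o/=np.linalg.norm(o,axis=1)[:,None]
            G=[cv2.remap(x,q[:,:1],q[:,1:],1)[:,0] for x in(gx,gy)];s-=np.clip(G[0]*o[:,0]+G[1]*o[:,1],-5,40).sum()
        return s
    best=min(((e((x,y)),x,y) for x in range(438,466,1) for y in range(336,368,1)));print("  pan",best)
E
```

```text
g [449.1 353.2  73.9]Traceback (most recent call last):
  File "<stdin>", line 14, in <module>
    res = _minimize_neldermead(fun, x0, args, callback, bounds=bounds,
                               **options)
    fsim[j] = func(sim[j])
              ~~~~^^^^^^^^
    fx = function(np.copy(x), *(wrapper_args + args))
  File "<stdin>", line 13, in <lambda>
  File "<stdin>", line 5, in sil
  File "h.py", line 11, in proj
    m=camera_model(n);K=np.array(m["K"]);c=np.array(m["R"])@np.array(X,float)+np.array(m["t"])
ValueError: time passes only in moves, steps and waits
```

```bash
sed -i 's/^import cv2,numpy as np/&\nimport functools\ncamera_model=functools.lru_cache(camera_model)/' h.py; cat > fit.py <<'E'
from plan import *
import sys
from scipy.optimize import minimize
T=np.linspace(0,2*np.pi,48)
def sil(n,x,y):
    q=np.array([proj(n,[x+r*np.cos(t),y+r*np.sin(t),z]) for t in T for r,z in((28,36),(29.5,126))])
    m=np.zeros((420*4,560*4),np.uint8);cv2.fillConvexPoly(m,cv2.convexHull((q*4+1.5).round().astype(np.int32)),255);return cv2.resize(m,(560,420),interpolation=cv2.INTER_AREA)/255.
P,R=cur();g=P-8*R.as_matrix()[:,2];print("g",g.round(1))
c0=np.array([449.,353.])
for n in("scene","side"):
    a=grab_frame(n);c=proj(n,[*c0,80])
    h=cv2.cvtColor(a,cv2.COLOR_BGR2HSV);m=((h[...,0]>95)&(h[...,0]<116)&(h[...,1]>90))|((h[...,0]<16)&(h[...,1]>110))
    w=np.zeros_like(m);w[int(c[1])-32:int(c[1])+32,int(c[0])-17:int(c[0])+17]=1
    m=(m&w).astype(np.uint8);k,l,st,_=cv2.connectedComponentsWithStats(m);m=(l==1+st[1:,4].argmax());m=cv2.morphologyEx(m.astype(np.uint8),cv2.MORPH_CLOSE,np.ones((5,5)))
    cv2.imwrite(f"pics/m_{n}.png",m*255)
    f=lambda v:np.abs(sil(n,*v)-m)[w>0].sum()
    r=minimize(f,c0,method="Nelder-Mead",options=dict(initial_simplex=[c0,c0+[8,0],c0+[0,8]],xatol=.2));print(n,r.x.round(1),r.fun.round(),m.sum(),sil(n,*r.x).sum().round())
    b=cv2.imread(f"pics/{n}0.png");b=cv2.GaussianBlur(cv2.cvtColor(b,cv2.COLOR_BGR2GRAY),(3,3),0).astype(float)
    gx,gy=cv2.Sobel(b,6,1,0),cv2.Sobel(b,6,0,1);T2=np.linspace(0,2*np.pi,120)
    def e(v):
        q=np.array([proj(n,[v[0]+55*np.cos(t),v[1]+55*np.sin(t),36]) for t in T2]).astype(np.float32);o=q-q.mean(0);o/=np.linalg.norm(o,axis=1)[:,None]
        G=[cv2.remap(x,q[:,:1],q[:,1:],1)[:,0] for x in(gx,gy)];return -np.clip(G[0]*o[:,0]+G[1]*o[:,1],-5,40).sum()
    print("  pan",min(((e((x,y)),x,y) for x in range(438,466) for y in range(336,368))))
E
python3 fit.py
```

```text
g [449.1 353.2  73.9]
scene [449.8 356.8] 67.0 524 576.0
  pan (np.float64(-4273.410723525947), 453, 353)
side [447.5 358.6] 131.0 634 764.0
  pan (np.float64(-4284.935149391196), 450, 351)
```

```bash
python3 -m crank '1 -5 0 0 0 0 0;1 0 -1 5.5 0 0 0;1 0 0 0 0 0 0;1 3 0 0 0 0 0;1 1 0 0 0 0 0;1 0 0 0 0 0 0;1 0.5 0 0 0 0 0;1 0 0 0 0 0 0'; python3 fit.py | grep -v pan
```

```text
time_s: 19.5
ee_pos: [457.9, 342.8, 73.9]
ee_rot: [106.5, 89.6, 61.2]
force: [0.4, -1.1, 2.7]
gripper_width: 52.4
gripper_force: 18.7
g [452.3 348.5  73.9]
scene [454.  350.9] 66.0 520 575.0
side [450.4 351.9] 151.0 617 767.0
```

The cup is within about 2 mm of the pan's centre and touching it. I'll release and back away.

```bash
python3 -m crank '0.1 0 0 0 0 0 0;0 0 0 0 0 0 0;-0.3 0 0 0 0 0 0;-0.7 0 0 0 0 0 0;-1 0 0 0 0 0 0;-1 0 0 0 0 0 0;-1 0 0 0 0 0 0'
python3 -m crank '-1 0 0 -10 0 0 0;-1 0 0 -25 0 0 0;-1 0 0 -40 0 0 0;-1 0 0 -40 0 0 0;-1 -20 0 -30 0 0 0;-1 -40 0 0 0 0 0;-1 -40 0 0 0 0 0;-1 0 0 0 0 0 0'
python3 fit.py
python3 - <<'E'
from plan import *
a=grab_frame("scene");b=grab_frame("side")
def cr(i,x,y,w,h): return cv2.resize(i[y:y+h,x:x+w],(400,300),interpolation=cv2.INTER_CUBIC)
cv2.imwrite("pics/end.png",np.hstack([cr(a,312,118,80,60),cr(b,172,110,96,72)]))
E
```

```text
time_s: 20.48
ee_pos: [457.9, 342.9, 73.2]
ee_rot: [116.7, 89.5, 71.3]
force: [0.3, 0.3, 0.6]
gripper_width: 91.0
gripper_force: 0.0
time_s: 21.48
ee_pos: [354.4, 447.0, 176.3]
ee_rot: [117.8, 89.2, 72.5]
force: [-0.5, 0.8, 0.2]
gripper_width: 91.1
gripper_force: 0.0
g [348.7 452.6 176.4]
scene [452.6 352.6] 74.0 502 576.0
  pan (np.float64(-4273.410723525947), 453, 353)
side [453.2 351.2] 144.0 624 768.0
  pan (np.float64(-4284.935149391196), 450, 351)
```

View pics/end.png

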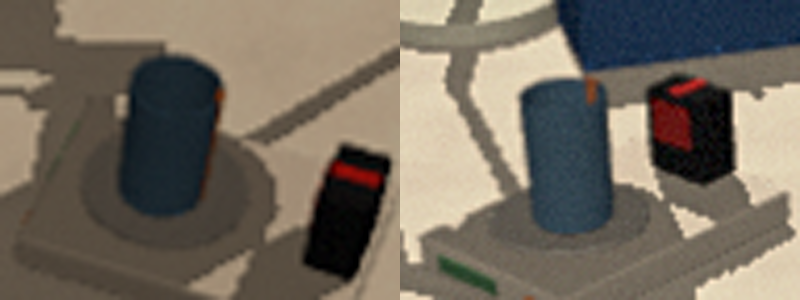

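```bash
python3 - <<'E'
from plan import *
A=lambda v:np.degrees(np.arctan2(v[1],v[0])).round(1)
for n,c,u in(("scene",(452.6,352.6),(355.8,137.0)),("side",(452,351.2),(218.1,130.0))):
    a=grab_frame(n);h=cv2.cvtColor(a,cv2.COLOR_BGR2HSV)
    x,y=map(int,u);m=((h[...,0]<16)&(h[...,1]>100));w=np.zeros_like(m);w[y-25:y+25,x-8:x+8]=1;yy,xx=np.nonzero(m&w)
    print(n,xx.min(),xx.max(),yy.min(),yy.max())
    R0=29.5
    for th in(15,24,33,42,51):
        q=[proj(n,[c[0]+R0*np.cos(np.radians(th+d)),c[1]+R0*np.sin(np.radians(th+d)),126]).round(1) for d in(-11.7,0,11.7)];print(th,*q)
    t=yy<yy.min()+5;print("top rows px",[(int(r),xx[yy==r].min(),xx[yy==r].max()) for r in range(yy.min(),yy.min()+6) if (yy==r).any()])
E
```

```text
scene 352 356 136 157
15 [354.1 139.3] [355.4 138.4] [356.3 137.3]
24 [355.1 138.6] [356.1 137.6] [356.8 136.4]
33 [355.9 137.8] [356.6 136.7] [357.  135.4]
42 [356.5 136.9] [356.9 135.7] [357.  134.4]
51 [356.9 136. ] [357.  134.7] [356.7 133.4]
top rows px [(136, np.int64(355), np.int64(356)), (137, np.int64(355), np.int64(356)), (138, np.int64(355), np.int64(356)), (139, np.int64(355), np.int64(355)), (140, np.int64(355), np.int64(355)), (141, np.int64(355), np.int64(355))]
side 217 219 128 134
15 [220.9 129.7] [220.2 129. ] [219.  128.3]
24 [220.4 129.1] [219.3 128.5] [217.9 127.9]
33 [219.6 128.6] [218.3 128.1] [216.6 127.6]
42 [218.6 128.2] [217.  127.7] [215.2 127.4]
51 [217.4 127.8] [215.6 127.5] [213.6 127.3]
top rows px [(128, np.int64(217), np.int64(217)), (129, np.int64(217), np.int64(219)), (130, np.int64(217), np.int64(218)), (131, np.int64(217), np.int64(218)), (132, np.int64(217), np.int64(218)), (133, np.int64(217), np.int64(218))]
```

```bash
python3 -c "
from workcell import env
print(env.job_done())"
```

```text
the job is handed in; nothing more can be done
None
```

The blue cup is standing mouth up on the scale's pan, about 2 mm from centre, with its stripe at about 34° (window at about 33°); the gripper is clear, no bystander was touched, and the job was handed in after about 22 s.

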